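Close and hold the spring gate on a model street

TASK

In the glue-up jig one of the three white model towers has tipped over and lies across the path of the spring gate. Stand it upright, roof up, in its empty place in the row between the fence and the gate's line, and let go of it, leaving the two other towers, the jar and the glue bottle where they stand. Then swing the spring gate shut, right up to its stop, by its black post and finish while still holding it there with the gripper, because the spring would throw it open again.

Things in the scene. Friction and masses are not known exactly. Their poses are not given: they have to be found in the camera images.
- jig: Fixed plywood board 290 x 190 x 12 mm on the table, x -165 to +125, y -130 to +60 mm. Origin: at table height under the middle of the row; x along the row, z up, board top at z 12 mm. The three places of the row are at x -66, 0, +66 mm, y 0; two are taken, the tipped tower's is empty. Inner face of the fence behind the row: y +30 mm, top z 42 mm. Inner face of the shut gate: y -34 mm.
- tower: The tipped tower: white block 36 x 36 x 100 mm with a 20 x 20 x 8 mm roof core (108 mm overall), 60 to 130 g. Origin: centre of its foot; z from foot to roof. Starts lying on the board, z level, roof towards the jig's -y (within 11 degrees), origin 18 mm above the board, foot about at its own empty place; its x axis is level, across its width.
- stepped: Standing tower 36 x 36 mm, 75 mm tall with a 20 mm step on half its roof (95 mm overall). Origin: centre of its foot, z up. To be left standing.
- squat: Standing tower 36 x 36 x 70 mm. Origin: centre of its foot, z up. To be left standing.
- gate (a joint): Spring gate angle, rad: 0 = open, at rest, bar along the jig's -y; 1.571 = shut at its stop (steel peg at jig x 112, y -27 mm), bar along the jig's +x beside the row. Grows anticlockwise from above. The spring always pulls it open: at the post about 2 N when open, 6.5 N at the stop. Aluminium bar 235 mm long, 12 mm thick, 26 to 56 mm above the table.
- gate_post (a point): Point on the axis of the black upright post by which the gate is moved, 105 mm above the table. Round post, 18 mm diameter, free from 47 to 125 mm above the table, on a lug on the bar's outer side: 180 mm along the bar from the hinge and 36 mm outwards (jig -x when open, -y when shut), so 184 mm from the hinge axis. It turns about the hinge with the gate.
- gate_hinge (a point): Point on the gate's upright hinge axis, fixed on the jig at x -135, y -42 mm, 41 mm above the table. Pivot body radius 20 mm, top 64 mm above the table.
- jar: Bystander: closed glass jar, 68 mm diameter, 95 mm tall, standing on the table. Origin: centre of its underside.
- glue: Bystander: small white glue bottle, 36 mm diameter, 100 mm tall, standing on the table. Origin: centre of its underside.
Not all that is in view belongs to the job. What is shaped like the tower but green or pink is not meant.

How it is judged:
By the outcome, as a careful person would: the job done as asked, in the order asked, and still so for the second after the job is handed in, while the arm keeps its last pose, push and grip.
It also fails if it takes over 59 s, if anything falls off the work surface, if the arm or the gripper's body presses on something with over 40 N, if the wrist force passes 120 N, or if a joint passes its speed limit or range.

ROBOT

A 6-joint arm with a two-finger parallel gripper is mounted at the origin on the work surface. World frame = base frame: x ahead of the robot, y to its left, z up, the work surface at z = 0. Lengths are in m, angles in rad, forces in N, time in s.
With the tool pointing down it reaches from about 0.375 to 0.825 m from the base axis. Payload 5.5 kg.
Tool frame: the origin (TCP) lies on the centre line of the jaws, within the pads' length; the fingertips stand 14 mm ahead of it and the grasp point (between the pads) lies 5 mm behind it (ctrl.tips_ahead is the distance from the TCP to the fingertips, in m); z points along the fingers, y is the direction in which the jaws open and shut (so a half turn about z gives the same grasp; the last joint's range is limited). The gripper opens to 85 mm and grips with 20 to 120 N. Pads are 22 mm wide; open, the fingers measure 114 mm over their backs; the gripper's body (76 mm by 85 mm) begins 54 mm behind the grasp point. The pads swing forward as they close: fully open they stand 13 mm farther back than shut.
Start: joints at [1.349, 0.314, -0.047, 1.21, 0, 1.571], TCP at [0.132, 0.585, 0.245] pointing down, gripper open.
Joint ranges: [-2.67, 2.67], [-0.69, 1.73], [-1.03, 1.25], [-2.08, 2.16], [-1.42, 1.45], [-3.14, 3.14]. Speed limits (rad/s): [2.39, 2.39, 3.01, 3.14, 3.14, 3.14].

INTERFACE

Orientations are given as [roll, pitch, yaw] about the fixed x, y, z axes, in that order (R = Rz(yaw) Ry(pitch) Rx(roll)).
In Python, from station import monitor, vision, close_job, models, ctrl gives the robot as it stands. The module is installed in compiled form; this text tells all that it offers.
- The arm moves only by the tool arm_command, never from a script. Its argument "increments" is a list that holds one entry, the list of rows, each a list of 5 numbers: the closure, from 0 (fully open) to 1 (shut), then the shift along the world's x, y, z in mm, then the turn about the world's z in rad. A call has 1 to 20 rows; each row shifts and turns the commanded pose from where the row before left it; what a row does not reach is not made up. A row lasts 1/8 s, in which the tool goes at most 62.5 mm and 10.7 degrees, less where a joint would pass 70% of its speed; a pose out of reach is approached as far as the arm can. A call is refused whole if a number of a shift passes 62.5 or a number of a turn 0.188, either way. A call with a gripper value outside its range is refused whole. The fingers move at their own pace and stop on an object; "force" is the grip in N (left out, the last holds). Time passes only in rows, so rows that do not move let the fingers close. It gives the time, the measured TCP pose, the force and the opening at its end, in the units of the state.
- monitor.sense(): the state, without advancing time (a new reading comes with each control period).
- vision.read_camera(name): name is "side" or "top"; returns the picture (400x640x3 uint8, blue, green, red); there is no depth.
- vision.camera_model(name): a dict with "fx", "fy", "cx", "cy" (pixels), "R" (3x3) and "t" (3): a world point X has camera coordinates R X + t. Camera axes: x right, y down, z forward; pixel columns grow to the right and rows downward; lengths in m; the calibration is good to about 2 mm. A picture is of the moment at which its call begins. camera_model takes no time and is no camera call.
- close_job(): hands the job in, once; it reports no verdict.
Trained networks look in the newest picture that a camera, given by its name, has taken for a name from the list of things; names that differ only in an ending like _2 or _b are one class to them, and where a whole thing is asked for, a point or a joint stands for the part that bears it (a point fixed in the world has none). Each returns a list of dicts, best first, with "score" (0 to 1); they miss things now and then, are a little off and sometimes report something else, mostly with a low value. They report only what shows in the picture. A call takes as long as a camera call. They do not tell look-alikes from the thing itself.
- models.look_for(camera, thing): "position" ([x, y, z] in m, in world coordinates, good to about 4 mm: the middle of the surface that is visible of it).
The state is a dict: "t": time; "q": joint angles; "dq": joint speeds; "effort": joint torques, N m; "position": TCP position; "ee_rot": TCP orientation; "contact_force": force on the tool from outside, world axes, zero at the start; "ft_torque": the same for the moment, N m; "grip_width": finger opening in m.
Only numpy, scipy, OpenCV 4.12 (cv2) and the standard library are available. Lean on these libraries where they do the work, as an engineer would, in place of code of your own. Each camera call takes 0.05 s, during which the arm holds its last target. There are 200 camera calls.

## Working session

There is one attempt and no reset: what is moved stays moved. The work goes in short steps, Python scripts to look and compute and a tool call to move; the robot and the scene stay as the last step left them, time stands still between calls to the robot, and variables do not carry over. Pictures are saved under pics/ and viewed, about 8 in all and at most 12, crops included, and the job is handed in when it is done.

Besides the shell and the picture viewer there is one more tool, called after "Request:" as name(argument=value, ...), one argument or row to a line, values as JSON. arm_command: Moves the arm, as the interface text tells. Its arguments: {"type":"object","properties":{"increments":{"type":"array","items":{"type":"array","items":{"type":"array","items":{"type":"number"}}}},"force":{"type":"number"}},"required":["increments"]}

```bash
mkdir -p pics
cat > h.py <<'E'
import numpy as np, cv2
from station import monitor, vision, close_job, models, ctrl
def proj(n,X):
    m=vision.camera_model(n);c=np.array(m["R"])@np.array(X)+np.array(m["t"])
    return np.array([m["fx"]*c[0]/c[2]+m["cx"],m["fy"]*c[1]/c[2]+m["cy"]])
def back(n,u,v,z):
    m=vision.camera_model(n);R=np.array(m["R"]);t=np.array(m["t"])
    d=R.T@np.array([(u-m["cx"])/m["fx"],(v-m["cy"])/m["fy"],1]);o=-R.T@t
    return o+d*(z-o[2])/d[2]
def snap(n,f):
    im=vision.read_camera(n);cv2.imwrite("pics/"+f,im);return im
E
python3 - <<'E'
from h import *
np.set_printoptions(precision=4,suppress=True)
a=snap("top","t0.png");b=snap("side","s0.png")
cv2.imwrite("pics/both0.png",cv2.resize(np.vstack([a,b]),None,fx=.75,fy=.75))
for n in("top","side"):
    m=vision.camera_model(n);print(n,m["fx"],-np.array(m["R"]).T@np.array(m["t"]))
    for k in("jig","tower","stepped","squat","gate","gate_post","jar","glue"):
        print(k,[(round(r["score"],2),np.round(r["position"],3),proj(n,r["position"]).astype(int)) for r in models.look_for(n,k)[:3]])
print(monitor.sense(),ctrl.tips_ahead)
E
```

```text
top 367.9191646885868 [ 0.3337 -0.0072  0.9571]
jig [(0.77, array([ 0.553, -0.066,  0.014]), array([354, 212]))]
tower [(0.91, array([ 0.66 , -0.053,  0.048]), array([355, 169])), (0.87, array([0.407, 0.21 , 0.038]), array([237, 251])), (0.81, array([0.724, 0.151, 0.035]), array([282, 138]))]
stepped [(0.69, array([ 0.594, -0.007,  0.082]), array([335, 187]))]
squat [(0.77, array([ 0.539, -0.01 ,  0.085]), array([333, 208]))]
gate [(0.72, array([ 0.47 , -0.188,  0.058]), array([400, 248]))]
gate_post [(0.8, array([ 0.475, -0.185,  0.058]), array([399, 246]))]
jar [(0.71, array([ 0.553, -0.058,  0.013]), array([351, 212])), (0.63, array([0.522, 0.327, 0.095]), array([194, 194])), (0.53, array([ 0.539, -0.008,  0.085]), array([332, 208]))]
glue [(0.57, array([0.667, 0.262, 0.071]), array([235, 147]))]
side 366.50671402772235 [0.2248 0.4941 0.7934]
jig [(0.92, array([ 0.526, -0.036,  0.01 ]), array([330, 215]))]
tower [(0.93, array([0.404, 0.214, 0.034]), array([320, 309])), (0.84, array([ 0.698, -0.347,  0.03 ]), array([333, 126])), (0.82, array([0.575, 0.159, 0.039]), array([271, 254]))]
stepped [(0.9, array([0.595, 0.01 , 0.074]), array([298, 201]))]
squat [(0.7, array([0.538, 0.002, 0.064]), array([318, 210]))]
gate [(0.56, array([ 0.477, -0.173,  0.055]), array([370, 179]))]
gate_post [(0.95, array([ 0.473, -0.173,  0.059]), array([372, 178]))]
jar [(0.64, array([0.517, 0.348, 0.095]), array([234, 324]))]
glue [(0.72, array([0.668, 0.278, 0.062]), array([206, 269]))]
{'t': 0.9, 'q': array([ 1.349 ,  0.3135, -0.0471,  1.2102, -0.    ,  1.5708]), 'dq': array([ 0.0001,  0.0014, -0.0011,  0.0018, -0.0004,  0.0009]), 'effort': array([ -0.0003, -53.9444,  34.0053,   0.0012,   0.0004,   0.    ]), 'position': array([0.132 , 0.5853, 0.2453]), 'ee_rot': array([3.1415, 0.    , 2.9198]), 'contact_force': array([0.3905, 0.0866, 0.1346]), 'ft_torque': array([-0.0388,  0.0085,  0.0049]), 'grip_width': 0.08517149835980722} 0.014
```

View pics/t0.png

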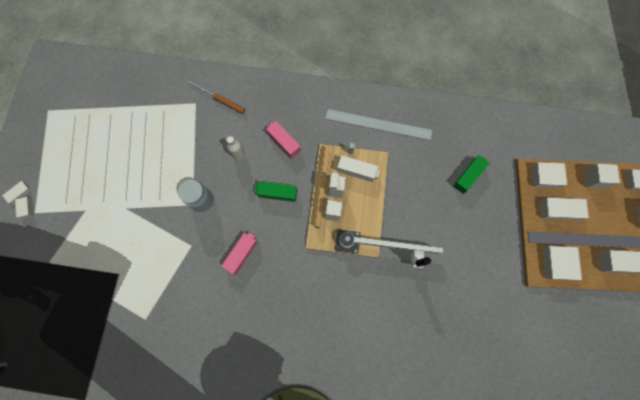

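View pics/s0.png

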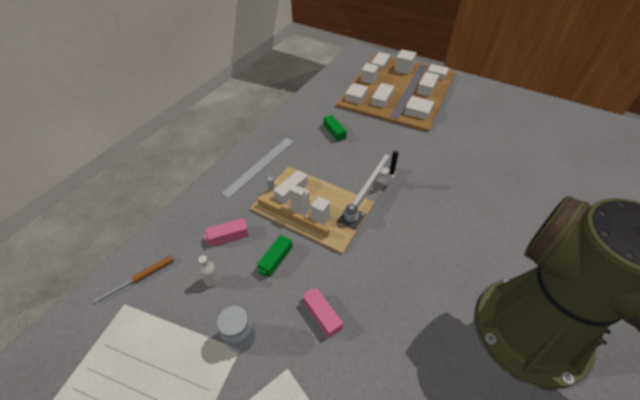

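The tipped white tower lies on the jig at top pixels (357,168). The other white blocks, at x>520 px, are on a separate board, and the green and pink ones are look-alikes. The fence is on the left (world +y) and the hinge is at (347,240), so jig x is roughly world x. Next I'll fit the jig pose and enlarge a crop.

Run:
```python
from h import *
from scipy.optimize import least_squares
np.set_printoptions(precision=4,suppress=True)
a=cv2.imread("pics/t0.png");b=cv2.imread("pics/s0.png")
def wood(im,roi):
    h=cv2.cvtColor(im,cv2.COLOR_BGR2HSV);m=((h[...,0]>8)&(h[...,0]<30)&(h[...,1]>60)&(h[...,2]>60)).astype(np.uint8)
    k=np.zeros_like(m);k[roi]=m[roi];return k
for n,im,roi in(("top",a,np.s_[140:262,300:395]),("side",b,np.s_[160:255,240:380])):
    m=wood(im,roi);c=max(cv2.findContours(m,0,2)[0],key=cv2.contourArea)
    hull=cv2.convexHull(c);print(n,cv2.approxPolyDP(hull,4,True)[:,0].tolist(),[back(n,*p,.012)[:2].round(4).tolist() for p in cv2.approxPolyDP(hull,4,True)[:,0]])
w=lambda im,r:cv2.resize(im[r],None,fx=5,fy=5,interpolation=cv2.INTER_CUBIC)
x=w(a,np.s_[140:260,300:450]);cv2.imwrite("pics/tc.png",x)
y=w(b,np.s_[145:255,245:405]);cv2.imwrite("pics/sc.png",y)
```

```text
top [[320, 144], [387, 152], [377, 257], [305, 247]] [[0.7323, 0.051], [0.7359, -0.1338], [0.4474, -0.1386], [0.4456, 0.0476]]
side [[251, 206], [267, 190], [307, 175], [373, 202], [342, 253]] [[0.73, 0.0499], [0.7277, -0.0207], [0.6616, -0.13], [0.4477, -0.1363], [0.4406, 0.0524]]
```

View pics/tc.png

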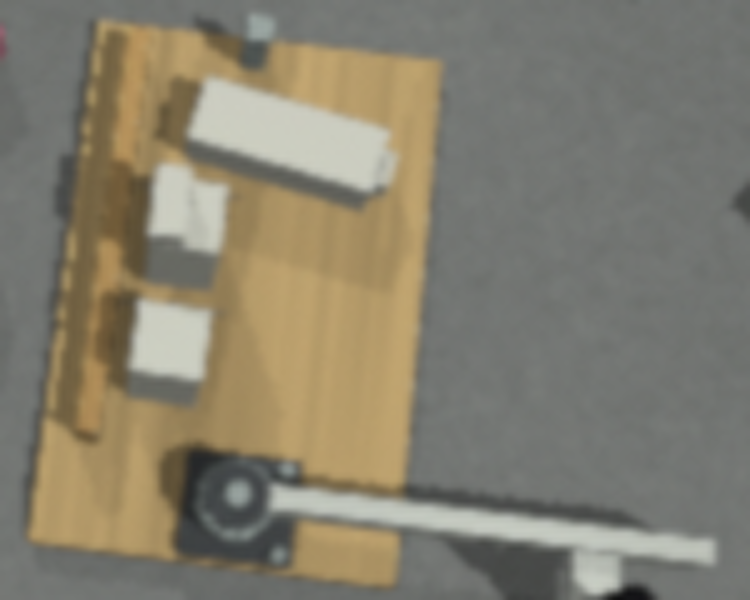

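View pics/sc.png

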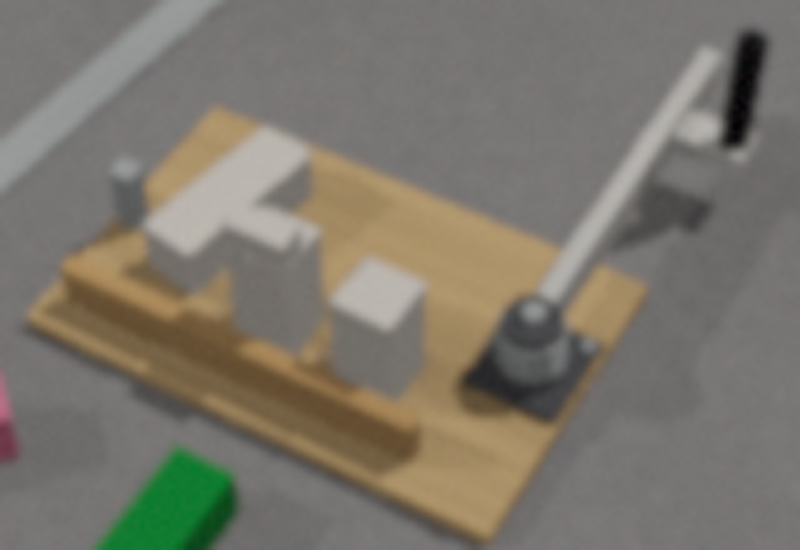

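The crops show the tipped tower with its foot at crop (195,107) and its roof core at (388,165), pointing to jig −y, and the jig corners are clear. This is the only white lying tower on the jig. Next I'll fit the poses.

```bash
cat > fit.py <<'E'
from h import *
from scipy.optimize import least_squares
np.set_printoptions(precision=4,suppress=True)
T=lambda u,v:((u+.5)/5-.5+300,(v+.5)/5-.5+140)
S=lambda u,v:((u+.5)/5-.5+245,(v+.5)/5-.5+145)
def J(p,x,y,z): c,s=np.cos(p[2]),np.sin(p[2]);return [p[0]+c*x-s*y,p[1]+s*x+c*y,z]
pts=[("top",T(97,20),.125,.06,.012),("top",T(442,58),.125,-.13,.012),("top",T(397,585),-.165,-.13,.012),("top",T(30,540),-.165,.06,.012),
("side",S(28,318),.125,.06,.012),("side",S(220,105),.125,-.13,.012),("side",S(647,287),-.165,-.13,.012),("side",S(488,540),-.165,.06,.012)]
f=lambda p:np.concatenate([proj(n,J(p,x,y,z))-uv for n,uv,x,y,z in pts])
r=least_squares(f,[.6,0,0]);p=r.x;print("jig",p,r.fun.reshape(-1,2).round(1).tolist())
tp=[("top",T(205,77),.018,0),("top",T(388,130),.018,.1),("top",T(367,193),-.018,.1),("top",T(187,137),-.018,0),
("side",S(147,225),.018,0),("side",S(268,127),.018,.1),("side",S(310,160),-.018,.1),]
g=lambda q:np.concatenate([proj(n,[q[0]+np.cos(q[2])*w-np.sin(q[2])*-l,q[1]+np.sin(q[2])*w+np.cos(q[2])*-l,.048])-uv for n,uv,w,l in tp])
r=least_squares(g,[.66,0,0]);print("tower",r.x,r.fun.reshape(-1,2).round(1).tolist())
for nm,q in dict(place=(.066,0),postopen=(-.171,-.222),postshut=(.045,-.078),hinge=(-.135,-.042)).items(): print(nm,np.array(J(p,*q,0))[:2])
c,s=np.cos(p[2]),np.sin(p[2]);d=r.x[:2]-p[:2];print("foot in jig",c*d[0]+s*d[1],-s*d[0]+c*d[1], "rel yaw",r.x[2]-p[2])
q=r.x
for l in(.075,.085):print("grasp",l,q[0]+np.sin(q[2])*l,q[1]-np.cos(q[2])*l)
for n,k in(("top",(.094,)),):pass
print("post side mid",back("side",*S(742,90),.086), proj("side",J(p,-.171,-.222,.086)),S(742,90))
E
python3 fit.py
```

```text
jig [ 0.6085 -0.0083  0.0224] [[-0.3, 0.3], [-0.4, 0.7], [-0.7, 0.9], [-1.0, 0.7], [-0.8, -1.4], [-1.2, -0.7], [0.3, -1.2], [0.1, -1.2]]
tower [ 0.676  -0.0055 -0.1676] [[-0.3, 0.2], [-0.3, 0.7], [0.1, 0.7], [-0.8, 0.5], [-1.3, -0.8], [-0.5, -0.8], [0.4, -1.6]]
place [ 0.6745 -0.0068]
postopen [ 0.4425 -0.234 ]
postshut [ 0.6552 -0.0852]
hinge [ 0.4745 -0.0533]
foot in jig 0.06756941962177254 0.0012167339865979574 rel yaw -0.18999267763453564
grasp 0.075 0.6635193861611791 -0.07948630881381331
grasp 0.085 0.6618515113369371 -0.08934623749360913
post side mid [ 0.442  -0.2329  0.086 ] [393.0158 162.2868] (393.0, 162.6)
```

Request:
arm_command(
  increments=[
    [[0, 33, -42, 0, -0.095], [0, 33, -42, 0, -0.095], [0, 33, -42, 0, -0.095], [0, 33, -42, 0, -0.095], [0, 33, -42, 0, -0.095], [0, 33, -42, 0, -0.095], [0, 33, -42, 0, -0.095], [0, 33, -42, 0, -0.095], [0, 33, -42, 0, -0.095], [0, 33, -42, 0, -0.095], [0, 33, -42, 0, -0.095], [0, 33, -42, 0, -0.095], [0, 33, -42, 0, -0.095], [0, 33, -42, 0, -0.095], [0, 33, -42, 0, -0.095], [0, 33, -42, 0, -0.095], [0, 0, 0, 0, 0], [0, 0, 0, 0, 0]],
  ],
  force=20,
)

```text
t: 3.15
position: [0.6595, -0.0865, 0.2449]
ee_rot: [-3.14, -0.0, 1.4]
contact_force: [-0.5, -0.7, 0.0]
grip_width: 0.0855
```

Request:
arm_command(
  increments=[
    [[0.1, 2.5, -2.5, -50, 0.003], [0.1, 0, 0, -50, 0], [0.2, 0, 0, -50, 0], [0.2, 0, 0, -40, 0], [0.2, 0, 0, -15, 0], [0.2, 0, 0, -10, 0], [0.2, 0, 0, 0, 0], [0.2, 0, 0, 0, 0]],
  ],
)

```text
t: 4.15
position: [0.6637, -0.0893, 0.032]
ee_rot: [3.139, -0.0, 1.403]
contact_force: [0.3, -0.1, 0.4]
grip_width: 0.0685
```

Run:
```python
from h import *
im=snap("side","s1.png");print(monitor.sense()["contact_force"],monitor.sense()["q"])
cv2.imwrite("pics/s1c.png",cv2.resize(im[100:250,225:400],None,fx=4,fy=4))
```

```text
[-0.2753709   0.26679263  0.93005353] [-1.33783136e-01  5.86554072e-01 -1.40070061e-01  8.41619633e-01
 -1.86431245e-06  1.60493423e+00]
```

View pics/s1c.png

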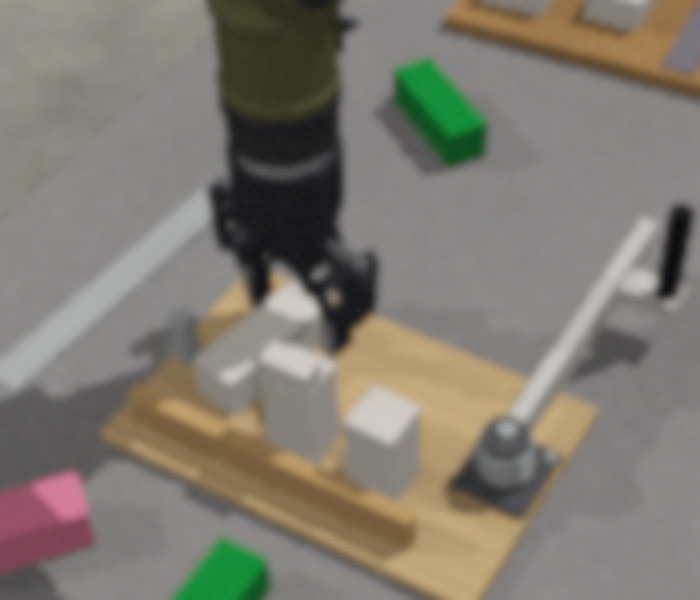

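The fingers straddle the tower's roof end. Closing lightly and lifting a little.

Request:
arm_command(
  increments=[
    [[0.6, 0, 0, 0, 0], [0.62, 0, 0, 0, 0], [0.62, 0, 0, 0, 0], [0.62, 0, 0, 0, 0], [0.62, 0, 0, 0, 0], [0.62, 0, 0, 0, 0], [0.62, 0, 0, 10, 0], [0.62, 0, 0, 10, 0], [0.62, 0, 0, 10, 0], [0.62, 0, 0, 10, 0], [0.62, 0, 0, 0, 0], [0.62, 0, 0, 0, 0]],
  ],
  force=20,
)

```text
t: 5.7
position: [0.6623, -0.0892, 0.0702]
ee_rot: [-3.141, 0.0, 1.403]
contact_force: [-0.3, 0.4, -0.9]
grip_width: 0.0357
```

Run:
```python
from h import *
im=snap("side","s2.png");s=monitor.sense();print(s["contact_force"],s["ft_torque"])
cv2.imwrite("pics/s2c.png",cv2.resize(im[130:250,240:350],None,fx=5,fy=5))
```

```text
[ 0.16361108 -0.50307602 -1.23757367] [-0.01862262  0.0380846  -0.07001399]
```

View pics/s2c.png

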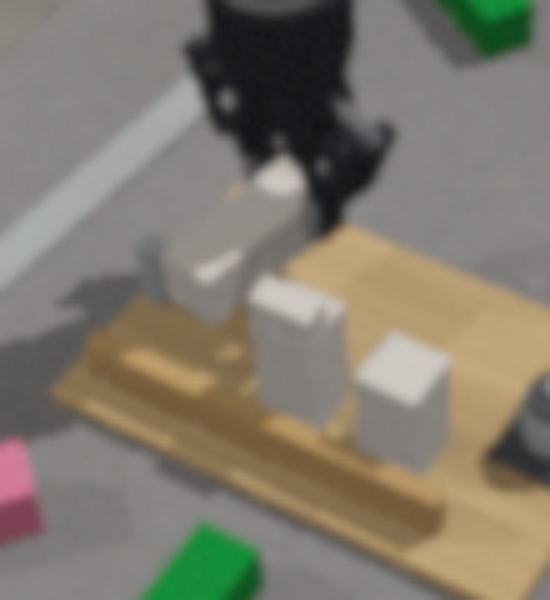

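The tower rose almost level, so the pads hold it stiffly. I'll align it with the jig, lower it close to the board and loosen the grip a little so the tower can pivot.

Request:
arm_command(
  increments=[
    [[0.62, 5, -1, 0, 0.064], [0.62, 5, -1, 0, 0.063], [0.62, 4, -1, 0, 0.063], [0.62, 0, 0, -15, 0], [0.62, 0, 0, -13, 0], [0.6, 0, 0, -4, 0], [0.59, 0, 0, 0, 0], [0.585, 0, 0, 0, 0], [0.58, 0, 0, 0, 0], [0.58, 0, 0, 0, 0]],
  ],
)

```text
t: 7.0
position: [0.6767, -0.0922, 0.0387]
ee_rot: [3.141, 0.0, 1.593]
contact_force: [-0.8, -0.7, -0.6]
grip_width: 0.0358
```

Run:
```python
from h import *
s=monitor.sense();print(s["contact_force"],s["ft_torque"],s["grip_width"],s["position"])
```

```text
[-0.84905505 -0.7335903  -0.57195579] [-0.0200175  -0.010516   -0.02294038] 0.03579883361545549 [ 0.67673177 -0.0922452   0.03870457]
```

Request:
arm_command(
  increments=[
    [[0.575, 0, 0, 0, 0], [0.575, 0, 0, 0, 0], [0.575, 0, 3, 10, 0], [0.575, 0, 3, 10, 0], [0.575, 0, 4, 10, 0], [0.575, 0, 5, 10, 0], [0.575, 0, 0, 0, 0]],
  ],
)

```text
t: 7.88
position: [0.6775, -0.0767, 0.0798]
ee_rot: [3.139, 0.0, 1.593]
contact_force: [0.9, 0.3, -0.2]
grip_width: 0.0365
```

Run:
```python
from h import *
im=snap("side","s3.png");s=monitor.sense();print(s["contact_force"],s["ft_torque"])
cv2.imwrite("pics/s3c.png",cv2.resize(im[130:250,240:350],None,fx=5,fy=5))
```

```text
[ 0.20281216 -0.04626058  0.05201928] [ 0.02752866 -0.01394391  0.02685654]
```

View pics/s3c.png

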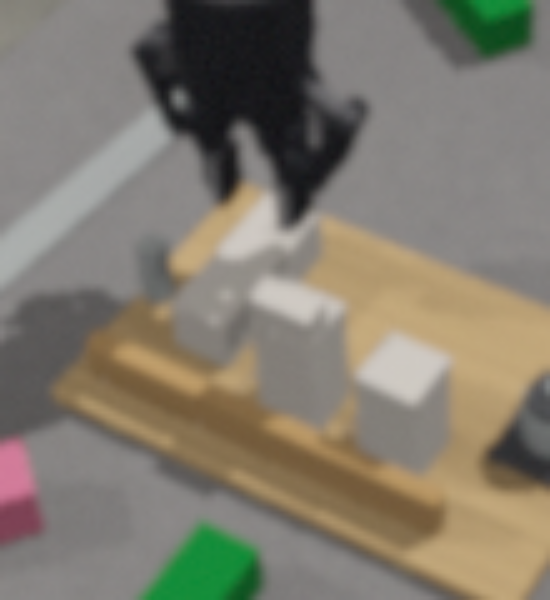

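The tower slipped out and lies on the board again, now aligned with the jig. I'll use the fence instead: regrip nearer the roof, push the foot face against the fence, and lift along an arc so that fence friction turns the tower in the pads.

Request:
arm_command(
  increments=[
    [[0.4, 0, -22, 0, 0], [0.4, 0, 0, 0, 0], [0.4, 0, 0, -25, 0], [0.4, 0, 0, -20, 0], [0.4, 0, 0, -5, 0], [0.4, 0, 0, 0, 0], [0.6, 0, 0, 0, 0], [0.6, 0, 0, 0, 0], [0.6, 0, 0, 0, 0], [0.6, 0, 0, 0, 0], [0.6, 0, 0, 0, 0], [0.6, 0, 0, 0, 0]],
  ],
)

```text
t: 9.43
position: [0.6771, -0.0993, 0.0291]
ee_rot: [3.14, 0.0, 1.593]
contact_force: [0.1, -0.2, 6.6]
grip_width: 0.036
```

Request:
arm_command(
  increments=[
    [[0.6, 0, 0, 8, 0], [0.6, 0, 0, 0, 0], [0.6, 2, 10, 0, 0], [0.6, 2, 10, 0, 0], [0.6, 0, 4, 0, 0], [0.6, 0, 2, 0, 0], [0.6, 0, 2, 0, 0], [0.6, 0, 1, 0, 0]],
  ],
)

```text
t: 10.42
position: [0.6804, -0.0702, 0.0363]
ee_rot: [-3.142, 0.0, 1.593]
contact_force: [-1.1, 0.2, -1.4]
grip_width: 0.0359
```

Run:
```python
from h import *
s=monitor.sense();print(s["contact_force"],s["ft_torque"],s["position"])
```

```text
[-1.09291366  0.19599068 -1.41318071] [-0.07629825  0.05381089 -0.03888255] [ 0.68044927 -0.07020654  0.03629878]
```

Request:
arm_command(
  increments=[
    [[0.6, 0, 2, 0, 0], [0.6, 0, 2, 0, 0], [0.6, 0, 0, 0, 0]],
  ],
)

```text
t: 10.8
position: [0.6804, -0.0682, 0.0366]
ee_rot: [-3.141, 0.004, 1.592]
contact_force: [-1.0, -6.1, 0.1]
grip_width: 0.0355
```

The foot is against the fence (−6 N in y). Starting the arc.

Request:
arm_command(
  increments=[
    [[0.6, 0, 2, 0, 0], [0.6, 0, 0, 4, 0], [0.6, 0, 0, 4, 0], [0.6, 0, 0, 4, 0], [0.6, 0, 1, 7, 0], [0.6, 0, 1, 7, 0], [0.6, 0, 2, 7, 0], [0.6, 0, 2, 7, 0]],
  ],
)

```text
t: 11.8
position: [0.6807, -0.0579, 0.077]
ee_rot: [3.141, -0.0, 1.593]
contact_force: [0.3, -2.9, -1.7]
grip_width: 0.0354
```

Run:
```python
from h import *
im=snap("side","s4.png");s=monitor.sense();print(s["contact_force"],s["ft_torque"])
cv2.imwrite("pics/s4c.png",cv2.resize(im[130:250,240:350],None,fx=5,fy=5))
```

```text
[-1.67301289 -3.53370512  0.18545767] [-0.76370812  0.29283722  0.12288605]
```

View pics/s4c.png

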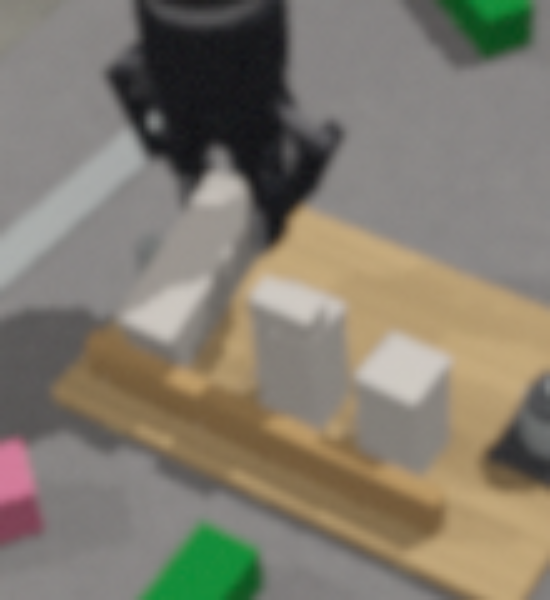

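It is tilted about 30° with the foot against the fence, so I'll continue the arc.

Request:
arm_command(
  increments=[
    [[0.6, 0, 4, 8, 0], [0.6, 0, 4, 8, 0], [0.6, 0, 5, 4, 0], [0.6, 0, 5, 4, 0], [0.6, 0, 6, 3, 0], [0.6, 0, 0, 0, 0]],
  ],
)

```text
t: 12.6
position: [0.6806, -0.0334, 0.1035]
ee_rot: [3.141, -0.0, 1.594]
contact_force: [0.9, 0.4, -0.9]
grip_width: 0.036
```

Request:
arm_command(
  increments=[
    [[0.6, 0, 5, 2, 0], [0.6, 0, 5, 1, 0], [0.6, 0, 5, 1, 0], [0.6, 0, 5, 1, 0], [0.6, 0, 0, 0, 0]],
  ],
)

```text
t: 13.22
position: [0.6806, -0.0137, 0.1084]
ee_rot: [3.141, -0.0, 1.593]
contact_force: [0.5, 0.1, -1.0]
grip_width: 0.0358
```

Request:
arm_command(
  increments=[
    [[0.6, 0, 5, 0, 0], [0.6, 0, 5, 0, 0], [0.6, 0, 5, 0, 0], [0.6, 0, 4, 0, 0], [0.6, 0, 4, 0, 0], [0.6, 0, 0, 0, 0]],
  ],
)

```text
t: 13.98
position: [0.6805, 0.0092, 0.1083]
ee_rot: [-3.142, -0.0, 1.593]
contact_force: [0.4, -0.5, -0.9]
grip_width: 0.0359
```

Run:
```python
from h import *
im=snap("side","s5.png");s=monitor.sense();print(s["contact_force"],s["ft_torque"])
cv2.imwrite("pics/s5c.png",cv2.resize(im[130:250,240:350],None,fx=5,fy=5))
```

```text
[ 0.17657825  0.39749603 -1.41151828] [-0.0176566   0.02235808 -0.00442438]
```

View pics/s5c.png

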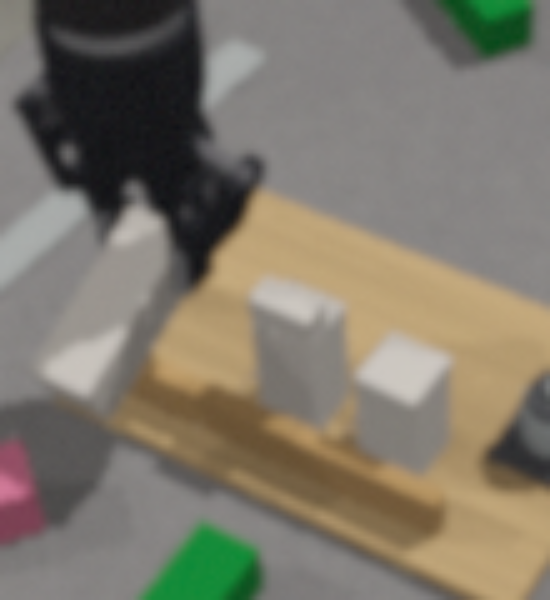

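The foot rode over the fence while the tower kept its tilt, so it had been held too high. I'll work out the actual tilt from the foot's upper-edge corners, crop (40,372) and (97,412).

Run:
```python
from h import *
np.set_printoptions(precision=4,suppress=True)
def ray_x(u,v,x,n="side"):
    m=vision.camera_model(n);R=np.array(m["R"]);t=np.array(m["t"])
    d=R.T@np.array([(u-m["cx"])/m["fx"],(v-m["cy"])/m["fy"],1]);o=-R.T@t
    return o+d*(x-o[0])/d[0]
C=lambda u,v:((u+.5)/5-.5+240,(v+.5)/5-.5+130)
# bias: side residual ~(-0.5,-1) px => add
for nm,tc,pts in(("s5",(.6805,.0092,.1133),[((40,372),.018),((97,412),-.018)]),("s4",(.6807,-.0579,.082),[((120,322),.018),((180,365),-.018)])):
    for uv,dx in pts:
        u,v=C(*uv);P=ray_x(u-.5,v-1,tc[0]+dx);dy,dz=P[1]-tc[1],P[2]-tc[2]
        print(nm,P,"L",np.hypot(dy,dz),"ang",np.degrees(np.arctan2(-dz,dy)))
```

```text
s5 [0.6985 0.0878 0.0834] L 0.08414591910205443 ang 20.824111553006944
s5 [0.6625 0.0892 0.0756] L 0.08841562922035094 ang 25.236395974502067
s4 [0.6987 0.0256 0.061 ] L 0.0861345266710768 ang 14.126396189000182
s4 [0.6627 0.0235 0.0452] L 0.08936222708648307 ang 24.349152661517344
```

The tilt is about 34°, with the foot's upper edge level with the fence top. I'll back off, lower until the foot is just above the board, and push and lift again.

Request:
arm_command(
  increments=[
    [[0.6, 0, -25, 0, 0], [0.6, 0, -25, 0, 0], [0.6, 0, -25, 0, 0], [0.6, 0, 0, -15, 0], [0.6, 0, 0, -12, 0], [0.6, 0, 0, -4, 0], [0.6, 0, 0, -2, 0], [0.6, 0, 0, 0, 0]],
  ],
)

```text
t: 15.02
position: [0.6807, -0.0657, 0.0754]
ee_rot: [3.141, -0.0, 1.594]
contact_force: [0.2, 0.2, -0.6]
grip_width: 0.0356
```

Request:
arm_command(
  increments=[
    [[0.6, 0, 0, -2, 0], [0.6, 0, 0, 0, 0]],
  ],
)

```text
t: 15.28
position: [0.6806, -0.0661, 0.0734]
ee_rot: [3.141, 0.0, 1.593]
contact_force: [-0.1, -0.0, -1.3]
grip_width: 0.0361
```

Request:
arm_command(
  increments=[
    [[0.6, 0, 4, 0, 0], [0.6, 0, 2, 0, 0], [0.6, 0, 0, 0, 0]],
  ],
)

```text
t: 15.65
position: [0.6805, -0.0599, 0.0734]
ee_rot: [3.142, 0.0, 1.593]
contact_force: [0.2, 0.2, -1.6]
grip_width: 0.0358
```

Request:
arm_command(
  increments=[
    [[0.6, 0, 0, -2, 0], [0.6, 0, 0, 0, 0]],
  ],
)

```text
t: 15.9
position: [0.6803, -0.0602, 0.071]
ee_rot: [-3.141, -0.0, 1.593]
contact_force: [0.9, 0.6, -1.3]
grip_width: 0.0355
```

Request:
arm_command(
  increments=[
    [[0.6, 0, 0, -2, 0], [0.6, 0, 0, 0, 0]],
  ],
)

```text
t: 16.15
position: [0.6803, -0.0602, 0.069]
ee_rot: [-3.141, -0.0, 1.593]
contact_force: [0.8, -0.4, -2.0]
grip_width: 0.036
```

Request:
arm_command(
  increments=[
    [[0.6, 0, 0, -2, 0], [0.6, 0, 0, 0, 0]],
  ],
)

```text
t: 16.4
position: [0.6803, -0.0602, 0.0671]
ee_rot: [-3.141, -0.0, 1.593]
contact_force: [0.0, 0.1, -0.6]
grip_width: 0.0356
```

Request:
arm_command(
  increments=[
    [[0.6, 0, 0, -2, 0], [0.6, 0, 0, 0, 0]],
  ],
)

```text
t: 16.65
position: [0.6806, -0.0604, 0.0653]
ee_rot: [3.141, 0.0, 1.593]
contact_force: [-0.2, -0.1, -0.9]
grip_width: 0.0356
```

Request:
arm_command(
  increments=[
    [[0.6, 0, 0, -2, 0], [0.6, 0, 0, 0, 0]],
  ],
)

```text
t: 16.9
position: [0.6808, -0.0608, 0.0636]
ee_rot: [3.141, 0.001, 1.592]
contact_force: [-0.7, -3.5, 1.4]
grip_width: 0.0356
```

Request:
arm_command(
  increments=[
    [[0.6, 0, 0, -2, 0], [0.6, 0, 0, 0, 0]],
  ],
)

```text
t: 17.15
position: [0.6809, -0.0612, 0.0618]
ee_rot: [3.141, 0.002, 1.592]
contact_force: [-0.5, -4.5, 3.8]
grip_width: 0.0357
```

Request:
arm_command(
  increments=[
    [[0.6, 0, 2, 0, 0], [0.6, 0, 2, 0, 0], [0.6, 0, 0.5, 3, 0], [0.6, 0, 1, 3, 0], [0.6, 0, 1, 3, 0]],
  ],
)

```text
t: 17.77
position: [0.6806, -0.0562, 0.0704]
ee_rot: [3.141, 0.005, 1.591]
contact_force: [0.1, -7.2, -0.3]
grip_width: 0.0357
```

Request:
arm_command(
  increments=[
    [[0.6, 0, 1, 3, 0], [0.6, 0, 1.5, 3, 0], [0.6, 0, 1.5, 3, 0], [0.6, 0, 0, 0, 0]],
  ],
)

```text
t: 18.27
position: [0.6806, -0.0506, 0.0793]
ee_rot: [3.142, 0.002, 1.592]
contact_force: [-0.3, -5.4, 0.5]
grip_width: 0.0356
```

Run:
```python
from h import *
im=snap("side","s6.png");s=monitor.sense();print(s["contact_force"],s["ft_torque"])
cv2.imwrite("pics/s6c.png",cv2.resize(im[140:230,250:340],None,fx=6,fy=6,interpolation=cv2.INTER_CUBIC))
```

```text
[ 1.07812819 -5.75935923  0.43039802] [-1.22953671 -0.09788065  0.02627269]
```

View pics/s6c.png

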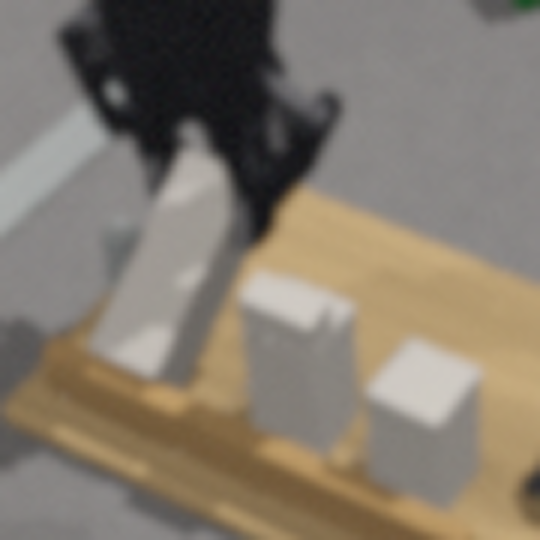

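```bash
cat >> h.py <<'E'
def ray_x(u,v,x,n="side"):
    m=vision.camera_model(n);R=np.array(m["R"]);t=np.array(m["t"])
    d=R.T@np.array([(u-m["cx"])/m["fx"],(v-m["cy"])/m["fy"],1]);o=-R.T@t
    return o+d*(x-o[0])/d[0]
E
python3 - <<'E'
from h import *
C=lambda u,v:((u+.5)/6-.5+250,(v+.5)/6-.5+140)
tc=(.6806,-.0506,.0843)
for uv,dx in[((92,345),.018),((158,382),-.018)]:
    u,v=C(*uv);P=ray_x(u-.5,v-1,tc[0]+dx);dy,dz=P[1]-tc[1],P[2]-tc[2]
    print(P,np.hypot(dy,dz),np.degrees(np.arctan2(-dz,dy)))
E
```

```text
[0.6986     0.02307545 0.04593158] 0.08306748695363841 27.509425517919443
[0.6626     0.02280285 0.04178428] 0.08482667310791564 30.079888001223505
```

Request:
arm_command(
  increments=[
    [[0.6, 0, -5, 0, 0], [0.6, 0, 0, -3, 0], [0.6, 0, 0, -1, 0], [0.6, 0, 0, 0, 0]],
  ],
)

```text
t: 18.82
position: [0.6802, -0.0544, 0.0749]
ee_rot: [-3.141, -0.0, 1.593]
contact_force: [-0.8, -0.5, -1.1]
grip_width: 0.0355
```

Request:
arm_command(
  increments=[
    [[0.6, 0, 3, 0, 0], [0.6, 0, 3, 0, 0], [0.6, 0, 2, 0, 0], [0.6, 0, 0, 0, 0]],
  ],
)

```text
t: 19.32
position: [0.6806, -0.0518, 0.0766]
ee_rot: [3.141, 0.01, 1.59]
contact_force: [-2.5, -16.2, 4.4]
grip_width: 0.0356
```

Request:
arm_command(
  increments=[
    [[0.6, 0, 0, 3, 0], [0.6, 0, 1, 3, 0], [0.6, 0, 2, 3, 0], [0.6, 0, 3, 3, 0], [0.6, 0, 0, 0, 0]],
  ],
)

```text
t: 19.95
position: [0.6807, -0.0424, 0.0882]
ee_rot: [3.141, 0.004, 1.592]
contact_force: [-1.6, -6.1, 2.5]
grip_width: 0.0357
```

```bash
cat > chk.py <<'E'
from h import *
import sys
# foot upper edge hypotheses: which tilt matches picture? compare white mask with predicted silhouette (side camera)
from scipy.optimize import minimize
im=snap("side",sys.argv[1]);s=monitor.sense();x0,y0,z0=s["position"];z0+=.005
h=cv2.cvtColor(im,cv2.COLOR_BGR2HSV)
M=((h[...,1]<28)&(h[...,2]>112)).astype(np.uint8)
best=[]
for th in range(0,100,3):
  for l in(.080,.085,.090):
    t=np.radians(th);a=np.array([0,np.cos(t),-np.sin(t)]);b=np.array([0,np.sin(t),np.cos(t)])  # to foot; 'up' side
    P=[np.array([x0,y0,z0])+a*e+b*k+np.array([w,0,0]) for e in(l,l-.07) for k in(-.018,.018) for w in(-.018,.018)]
    hull=cv2.convexHull(np.array([proj("side",p)+[.5,1] for p in P]).astype(np.float32)).astype(np.int32)
    A=np.zeros(im.shape[:2],np.uint8);cv2.fillConvexPoly(A,hull,1)
    B=cv2.dilate(A,np.ones((9,9)))-A;B[:, int(proj("side",[x0-.03,y0,0])[0])+6:]=0
    best.append((M[A>0].mean()-M[B>0].mean(),th,l))
print(sorted(best)[::-1][:5]);print(s["position"],s["contact_force"])
E
python3 chk.py s7.png
```

```text
[(np.float64(0.4416934189406099), 27, 0.08), (np.float64(0.4279304029304029), 54, 0.08), (np.float64(0.4248654200311659), 57, 0.08), (np.float64(0.42286933278503136), 24, 0.08), (np.float64(0.418095238095238), 30, 0.08)]
[ 0.68067826 -0.04237263  0.08817657] [-1.67081769 -6.37699944  2.03685238]
```

Geometry with the fence contact gives about 53° tilt, and one branch of the silhouette fit agrees. Continuing.

Request:
arm_command(
  increments=[
    [[0.6, 0, 4, 2, 0], [0.6, 0, 4, 2, 0], [0.6, 0, 4, 1.5, 0], [0.6, 0, 4, 1, 0], [0.6, 0, 0, 0, 0]],
  ],
)

```text
t: 20.62
position: [0.6807, -0.0297, 0.0965]
ee_rot: [3.14, 0.01, 1.591]
contact_force: [-5.2, -15.2, 13.3]
grip_width: 0.0358
```

```bash
python3 chk.py s8.png
```

```text
[(np.float64(0.48595650381364675), 66, 0.08), (np.float64(0.47085652442795295), 69, 0.08), (np.float64(0.46873270614277807), 63, 0.08), (np.float64(0.4660923753665689), 60, 0.08), (np.float64(0.4588655928908637), 57, 0.08)]
[ 0.68070897 -0.02972131  0.09647136] [ -5.47621876 -14.73157996  12.28537932]
```

Request:
arm_command(
  increments=[
    [[0.6, -2, 0, 3, 0], [0.6, -2, 4, 2, 0], [0.6, -2, 4, 1, 0], [0.6, 0, 4, 0, 0], [0.6, 0, 0, 0, 0]],
  ],
)

```text
t: 21.3
position: [0.6786, -0.0162, 0.104]
ee_rot: [3.133, 0.008, 1.591]
contact_force: [2.4, -11.3, 11.4]
grip_width: 0.036
```

```bash
python3 chk.py s9.png
```

```text
[(np.float64(0.5059261974584556), 75, 0.08), (np.float64(0.5045782071048739), 78, 0.08), (np.float64(0.495859375), 72, 0.08), (np.float64(0.4776471755898367), 66, 0.08), (np.float64(0.47406106651376145), 69, 0.08)]
[ 0.67860371 -0.01618599  0.10395263] [  2.87809725 -11.29133756  11.57571689]
```

Request:
arm_command(
  increments=[
    [[0.6, 0, 4, 0, 0], [0.6, 0, 4, 0, 0], [0.6, 0, 4, 0, 0], [0.6, 0, 2, 0, 0], [0.6, 0, 0, 0, 0]],
  ],
)

```text
t: 21.98
position: [0.6786, -0.0027, 0.1057]
ee_rot: [3.132, 0.008, 1.591]
contact_force: [-1.1, -12.7, 23.2]
grip_width: 0.036
```

```bash
python3 chk.py s10.png
```

```text
[(np.float64(0.5066404556993376), 84, 0.08), (np.float64(0.5057857748697444), 87, 0.08), (np.float64(0.4880346711889957), 81, 0.08), (np.float64(0.47916666666666663), 90, 0.08), (np.float64(0.47315840154068367), 78, 0.08)]
[ 0.6785491  -0.00277606  0.10572565] [ -1.66334225 -12.11355251  23.02271642]
```

Request:
arm_command(
  increments=[
    [[0.6, -1, 0, 3, 0], [0.6, -1, 3, 1, 0], [0.6, -1, 3, 0, 0], [0.6, 0, 2, 0, 0], [0.6, 0, 0, 0, 0]],
  ],
)

```text
t: 22.65
position: [0.6763, 0.0074, 0.1081]
ee_rot: [3.131, 0.004, 1.592]
contact_force: [3.6, -5.1, 10.7]
grip_width: 0.0356
```

```bash
python3 chk.py s11.png
```

```text
[(np.float64(0.5061675272518645), 93, 0.08), (np.float64(0.49558608787999464), 93, 0.085), (np.float64(0.48200280112044824), 90, 0.08), (np.float64(0.47387867883305484), 90, 0.085), (np.float64(0.4690030532324439), 93, 0.09)]
[0.67639298 0.00739898 0.10815263] [ 5.03112613 -6.82957154 11.55434698]
```

Run:
```python
from h import *
a=cv2.imread("pics/s11.png")[130:250,240:350];b=snap("top","t11.png")[130:230,300:400]
cv2.imwrite("pics/v11.png",np.hstack([cv2.resize(a,(440,480),interpolation=2),cv2.resize(b,(360,480)[::1],interpolation=2)]))
```

```text
(no output)
```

View pics/v11.png

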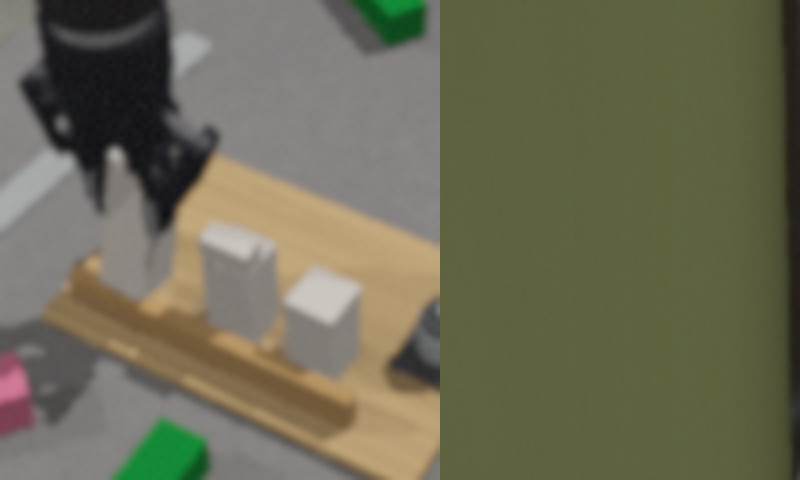

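The tower is upright in the jaws against the fence. Moving it to its place and seating it.

Request:
arm_command(
  increments=[
    [[0.6, 0, 0, 2, 0], [0.6, -1, -4, 1, 0], [0.6, -1, -5, 0, 0], [0.6, 0, -4, 0, 0], [0.6, 0, 0, 0, 0], [0.6, 0, 0, 0, 0]],
  ],
)

```text
t: 23.5
position: [0.6691, -0.0037, 0.1063]
ee_rot: [-3.141, -0.0, 1.593]
contact_force: [0.1, -0.6, -1.1]
grip_width: 0.0355
```

```bash
python3 chk.py s12.png
```

```text
[(np.float64(0.4494463168030814), 84, 0.08), (np.float64(0.432522056354367), 81, 0.08), (np.float64(0.43002852182539686), 93, 0.08), (np.float64(0.4266848816029144), 81, 0.085), (np.float64(0.42191121202630755), 84, 0.085)]
[ 0.66920522 -0.00361883  0.10642743] [-0.12448519  0.5612263  -0.63765916]
```

Request:
arm_command(
  increments=[
    [[0.6, 0, 0, -2, 0], [0.6, 0, 0, -1, 0], [0.6, 0, 0, 0, 0]],
  ],
)

```text
t: 23.92
position: [0.6694, -0.0036, 0.1036]
ee_rot: [-3.141, -0.0, 1.593]
contact_force: [-0.2, -0.1, -1.7]
grip_width: 0.0358
```

Request:
arm_command(
  increments=[
    [[0.6, 0, 0, -2, 0], [0.6, 0, 0, 0, 0], [0.6, 0, 0, 0, 0]],
  ],
)

```text
t: 24.3
position: [0.6695, -0.0037, 0.1018]
ee_rot: [3.142, -0.0, 1.593]
contact_force: [-0.0, -0.2, -0.7]
grip_width: 0.0354
```

Request:
arm_command(
  increments=[
    [[0.6, 5, -1.5, 0, 0], [0.6, 0, 0, -2, 0], [0.6, 0, 0, 0, 0]],
  ],
)

```text
t: 24.68
position: [0.6744, -0.0052, 0.0995]
ee_rot: [-3.141, -0.0, 1.593]
contact_force: [-0.5, -0.0, -1.1]
grip_width: 0.0358
```

Request:
arm_command(
  increments=[
    [[0.6, 0, 0, -2, 0], [0.6, 0, 0, 0, 0]],
  ],
)

```text
t: 24.92
position: [0.6742, -0.0051, 0.0975]
ee_rot: [-3.141, -0.0, 1.593]
contact_force: [-0.0, 0.8, -1.5]
grip_width: 0.0356
```

Request:
arm_command(
  increments=[
    [[0.6, 0, 0, -2, 0], [0.6, 0, 0, 0, 0]],
  ],
)

```text
t: 25.18
position: [0.6743, -0.0052, 0.0956]
ee_rot: [-3.141, -0.0, 1.593]
contact_force: [0.8, -0.4, -1.3]
grip_width: 0.0358
```

Request:
arm_command(
  increments=[
    [[0.6, 0, 0, -2, 0], [0.6, 0, 0, 0, 0]],
  ],
)

```text
t: 25.42
position: [0.6743, -0.0052, 0.0936]
ee_rot: [-3.141, -0.0, 1.593]
contact_force: [0.4, -0.2, -0.0]
grip_width: 0.0355
```

Request:
arm_command(
  increments=[
    [[0.6, 0, 0, -2, 0], [0.6, 0, 0, 0, 0]],
  ],
)

```text
t: 25.68
position: [0.6743, -0.0052, 0.0916]
ee_rot: [-3.141, -0.0, 1.593]
contact_force: [-0.8, 0.1, -1.3]
grip_width: 0.0358
```

Request:
arm_command(
  increments=[
    [[0.6, 0, 0, -2, 0], [0.6, 0, 0, 0, 0]],
  ],
)

```text
t: 25.92
position: [0.6743, -0.0052, 0.0896]
ee_rot: [-3.141, -0.0, 1.593]
contact_force: [1.3, 0.2, -1.3]
grip_width: 0.0356
```

```bash
python3 chk.py s13.png
```

```text
[(np.float64(0.4479953491440446), 87, 0.08), (np.float64(0.4420782034527822), 96, 0.08), (np.float64(0.43176460823373175), 84, 0.08), (np.float64(0.4282389194859691), 90, 0.08), (np.float64(0.41861290107175053), 87, 0.085)]
[ 0.67440673 -0.00520384  0.08969313] [-0.14394844  0.38553012 -1.47033676]
```

Request:
arm_command(
  increments=[
    [[0.6, 0, 0, -2, 0], [0.6, 0, 0, 0, 0]],
  ],
)

```text
t: 26.22
position: [0.6743, -0.0052, 0.0876]
ee_rot: [-3.141, -0.0, 1.593]
contact_force: [-0.7, 0.4, -0.1]
grip_width: 0.0357
```

Request:
arm_command(
  increments=[
    [[0.6, 0, 0, -2, 0], [0.6, 0, 0, 0, 0]],
  ],
)

```text
t: 26.48
position: [0.6747, -0.0052, 0.0862]
ee_rot: [3.141, 0.0, 1.593]
contact_force: [-0.3, -0.1, 2.2]
grip_width: 0.0356
```

Request:
arm_command(
  increments=[
    [[0.6, 0, 0, -2, 0], [0.6, 0, 0, 0, 0]],
  ],
)

```text
t: 26.72
position: [0.6749, -0.0051, 0.086]
ee_rot: [3.14, -0.0, 1.593]
contact_force: [-3.7, 0.3, 13.5]
grip_width: 0.0358
```

Request:
arm_command(
  increments=[
    [[0.6, 0, 0, -1, 0], [0.6, 0, 0, 0, 0], [0.6, 0, 0, 2, 0], [0.59, 0, 0, 1, 0], [0.58, 0, 0, 0, 0], [0.57, 0, 0, 0, 0], [0.56, 0, 0, 0, 0], [0.54, 0, 0, 0, 0], [0.48, 0, 0, 0, 0], [0.48, 0, 0, 0, 0]],
  ],
)

```text
t: 27.98
position: [0.6745, -0.0052, 0.0857]
ee_rot: [-3.141, -0.0, 1.593]
contact_force: [-0.2, -0.2, -0.4]
grip_width: 0.0445
```

Request:
arm_command(
  increments=[
    [[0.48, 0, 0, 10, 0], [0.48, 0, 0, 15, 0], [0.48, 0, 0, 25, 0], [0.48, 0, 0, 35, 0], [0.48, 0, 0, 45, 0], [0.48, -30, -50, 0, 0], [0.3, -30, -50, 0, 0], [0.3, -30, -50, 0, 0], [0.3, 0, 0, 0, 0]],
  ],
)

```text
t: 29.1
position: [0.5829, -0.1584, 0.2176]
ee_rot: [3.14, 0.001, 1.588]
contact_force: [-0.1, 0.1, -0.2]
grip_width: 0.0595
```

Run:
```python
from h import *
np.set_printoptions(precision=4,suppress=True)
a=snap("side","s14.png");b=snap("top","t14.png");s=monitor.sense();print(s["position"],s["ee_rot"],s["q"])
for n in("top","side"):
  for k in("tower","stepped","squat","gate_post"):
    print(n,k,[(round(r["score"],2),np.round(r["position"],3)) for r in models.look_for(n,k)[:3]])
cv2.imwrite("pics/v14.png",np.hstack([cv2.resize(a[130:250,240:350],(440,480),interpolation=2),cv2.resize(b[140:260,300:390],(360,480),interpolation=2)]))
```

```text
[ 0.5849 -0.1556  0.2172] [3.1396 0.     1.5914] [-0.2604  0.3334 -0.084   1.1514  0.0006  1.2899]
top tower [(0.98, array([0.722, 0.153, 0.034])), (0.84, array([0.407, 0.208, 0.036])), (0.68, array([0.574, 0.148, 0.035]))]
top stepped [(0.73, array([ 0.594, -0.011,  0.084])), (0.6, array([ 0.476, -0.06 ,  0.055]))]
top squat [(0.86, array([ 0.539, -0.009,  0.083])), (0.72, array([0.667, 0.261, 0.068]))]
top gate_post [(0.84, array([ 0.475, -0.059,  0.055]))]
side tower [(0.84, array([ 0.689, -0.344,  0.032])), (0.77, array([0.402, 0.215, 0.036])), (0.75, array([0.575, 0.158, 0.041]))]
side stepped [(0.95, array([0.598, 0.006, 0.07 ]))]
side squat [(0.56, array([0.517, 0.346, 0.094]))]
side gate_post [(0.7, array([ 0.473, -0.176,  0.056]))]
```

View pics/v14.png

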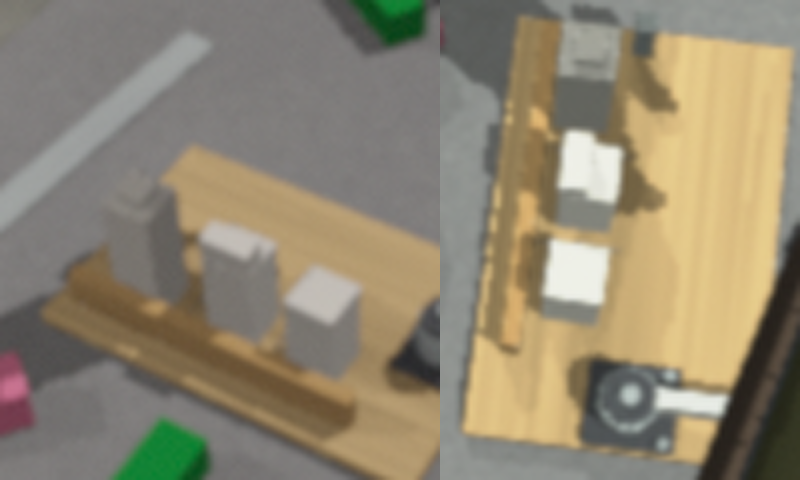

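The tower stands alone, roof up, in its place: pic (140,240) on the left, (588,60) on the right. The neighbours have not moved. Next is the gate post, at about (0.4425, −0.234).

Request:
arm_command(
  increments=[
    [[0, -35.6, -19.6, 0, -0.07], [0, -35.6, -19.6, 0, -0.07], [0, -35.6, -19.6, 0, -0.07], [0, -35.6, -19.6, 0, -0.07], [0, 0, 0, 0, 0], [0, 0, 0, 0, 0]],
  ],
)

```text
t: 30.35
position: [0.4427, -0.2335, 0.216]
ee_rot: [3.141, -0.0, 1.313]
contact_force: [0.2, 0.2, -0.1]
grip_width: 0.0856
```

Run:
```python
from h import *
np.set_printoptions(precision=4,suppress=True)
s=monitor.sense();print(s["position"],s["ee_rot"],s["q"])
im=snap("side","s15.png")
# dark post in side view vs expected outline, and its image axis
for z in(.05,.086,.125):print(z,proj("side",[.4425,-.234,z])+[.5,1])
h=im.max(2);roi=h[140:185,380:410];ys,xs=np.where(roi<45);print(xs.min()+380,xs.max()+380,ys.min()+140,ys.max()+140)
for y in range(150,174,4):
    x=np.where(roi[y-140]<60)[0]+380;print(y,x)
H=np.array([.4745,-.0533]);R=.1836
a=np.radians(np.linspace(-100,-10,17));P=H+R*np.c_[np.cos(a),np.sin(a)];print(np.diff(P,axis=0)*1000)
```

```text
[ 0.4427 -0.2335  0.216 ] [ 3.1407 -0.0002  1.3134] [-0.4856  0.1414 -0.3334  1.0952  0.0004  1.3426]
0.05 [391.7315 172.4925]
0.086 [393.5168 163.2998]
0.125 [395.5628 152.7644]
390 396 152 173
150 []
154 [393 394 395 396 397]
158 [392 393 394 395 396]
162 [391 392 393 394 395]
166 [391 392 393 394]
170 [390 391 392 393]
[[17.8761 -2.2543]
 [18.011  -0.4913]
 [17.9724  1.2765]
 [17.7607  3.0319]
 [17.378   4.7582]
 [16.828   6.4386]
 [16.1158  8.057 ]
 [15.2485  9.5979]
 [14.2343 11.0463]
 [13.0831 12.3883]
 [11.8058 13.611 ]
 [10.4148 14.7026]
 [ 8.9236 15.6526]
 [ 7.3464 16.4519]
 [ 5.6984 17.0928]
 [ 3.9956 17.569 ]]
```

The post in the picture (column about 393 at row 162) matches its predicted place. Descending and gripping.

Request:
arm_command(
  increments=[
    [[0, 0, 0, -40, 0], [0, 0, 0, -40, 0], [0, 0, 0, -30, 0], [0, 0, 0, -11, 0], [0, 0, 0, 0, 0], [0.7, 0, 0, 0, 0], [0.9, 0, 0, 0, 0], [0.9, 0, 0, 0, 0], [0.9, 0, 0, 0, 0], [0.9, 0, 0, 0, 0], [0.9, 0, 0, 0, 0], [0.9, 0, 0, 0, 0]],
  ],
  force=50,
)

```text
t: 31.9
position: [0.4431, -0.2341, 0.0955]
ee_rot: [3.139, 0.0, 1.313]
contact_force: [3.7, -1.0, 4.9]
grip_width: 0.0166
```

Request:
arm_command(
  increments=[
    [[0.9, 9, -1.2, 0, 0.044], [0.9, 9, -1, 0, 0.043], [0.9, 18, -0.5, 0, 0.087], [0.9, 18, 1.3, 0, 0.087], [0.9, 17.8, 3, 0, 0.087], [0.9, 17.4, 4.8, 0, 0.087], [0.9, 16.8, 6.4, 0, 0.087], [0.9, 16.1, 8.1, 0, 0.087], [0.9, 15.2, 9.6, 0, 0.087], [0.9, 0, 0, 0, 0]],
  ],
)

```text
t: 33.15
position: [0.58, -0.2046, 0.0954]
ee_rot: [-3.14, 0.004, 2.009]
contact_force: [-0.3, -4.6, 6.6]
grip_width: 0.0165
```

Request:
arm_command(
  increments=[
    [[0.9, 14.2, 11, 0, 0.087], [0.9, 13.1, 12.4, 0, 0.087], [0.9, 11.8, 13.6, 0, 0.087], [0.9, 10.4, 14.7, 0, 0.087], [0.9, 8.9, 15.7, 0, 0.087], [0.9, 7.3, 16.4, 0, 0.087], [0.9, 2.9, 8.6, 0, 0.087], [0.9, 2.8, 8.5, 0, 0.087], [0.9, 0, 0, 0, 0]],
  ],
)

```text
t: 34.28
position: [0.6518, -0.1033, 0.0955]
ee_rot: [-3.14, 0.003, 2.704]
contact_force: [4.4, -4.3, 5.1]
grip_width: 0.0168
```

Request:
arm_command(
  increments=[
    [[0.9, 1.4, 6, 0, 0], [0.9, 1.2, 6, 0, 0], [0.9, 0.8, 4, 0, 0], [0.9, 0, 0, 0, 0]],
  ],
)

```text
t: 34.78
position: [0.6549, -0.0884, 0.0955]
ee_rot: [-3.138, 0.003, 2.703]
contact_force: [4.0, -7.2, 5.4]
grip_width: 0.0167
```

Request:
arm_command(
  increments=[
    [[0.9, 0.3, 2, 0, 0], [0.9, 0, 0, 0, 0]],
  ],
)

```text
t: 35.02
position: [0.6552, -0.0868, 0.0955]
ee_rot: [-3.138, 0.003, 2.703]
contact_force: [2.9, -7.6, 5.0]
grip_width: 0.017
```

Request:
arm_command(
  increments=[
    [[0.9, 0.3, 2, 0, 0], [0.9, 0, 0, 0, 0]],
  ],
)

```text
t: 35.28
position: [0.6555, -0.0851, 0.0955]
ee_rot: [-3.137, 0.004, 2.703]
contact_force: [3.6, -9.5, 6.0]
grip_width: 0.0172
```

Request:
arm_command(
  increments=[
    [[0.9, 0.3, 2, 0, 0], [0.9, 0, 0, 0, 0]],
  ],
)

```text
t: 35.52
position: [0.6557, -0.0842, 0.0955]
ee_rot: [-3.135, 0.004, 2.702]
contact_force: [3.4, -13.0, 4.0]
grip_width: 0.0168
```

Request:
arm_command(
  increments=[
    [[0.9, 0.3, 2, 0, 0], [0.9, 0, 0, 0, 0]],
  ],
)

```text
t: 35.78
position: [0.6558, -0.0838, 0.0955]
ee_rot: [-3.133, 0.005, 2.701]
contact_force: [1.9, -17.7, 4.5]
grip_width: 0.0165
```

The force is climbing (−17.7 N) with almost no more travel, so the gate is on its stop. The TCP's angle about the hinge is −9.6°, against −10.0° nominal. One last check from the pictures by numbers.

Run:
```python
from h import *
np.set_printoptions(precision=3,suppress=True)
p=[.6085,-.0083,.0224];c,s=np.cos(p[2]),np.sin(p[2]);J=lambda x,y,z:[p[0]+c*x-s*y,p[1]+s*x+c*y,z]
im={n:snap(n,n+"_end.png").max(2) for n in("top","side")}
b={"top":[-.5,.6],"side":[.5,1]}
for n in im:
  for x in(-.09,-.05,-.01,.03,.07,.09):
    print(n,x,[int(im[n][tuple(np.round(proj(n,J(x,y,.056))+(b["side"] if n=="side" else -np.array(b["top"]))).astype(int)[::-1])]) for y in np.arange(-.07,-.008,.006)])
  for k in("stepped","squat","tower","jar","glue"):
    print(n,k,[(round(r["score"],2),np.round(r["position"],3)) for r in models.look_for(n,k)[:4]])
z=monitor.sense();print(z["t"],z["position"],z["contact_force"],z["grip_width"],z["q"])
```

```text
top -0.09 [96, 96, 96, 95, 94, 94, 94, 94, 94, 92, 91]
top -0.05 [95, 96, 96, 95, 93, 94, 93, 92, 91, 91, 89]
top -0.01 [96, 95, 94, 94, 93, 92, 92, 92, 91, 89, 88]
top 0.03 [95, 94, 93, 93, 93, 91, 91, 90, 88, 85, 84]
top 0.07 [94, 94, 92, 91, 91, 90, 88, 87, 86, 83, 80]
top 0.09 [94, 92, 92, 91, 90, 88, 87, 85, 84, 81, 78]
top stepped []
top squat []
top tower [(0.73, array([0.723, 0.151, 0.033])), (0.67, array([0.409, 0.208, 0.039])), (0.61, array([0.571, 0.146, 0.036])), (0.47, array([ 0.724, -0.375,  0.034]))]
top jar [(0.62, array([0.523, 0.331, 0.097]))]
top glue [(0.68, array([0.668, 0.263, 0.07 ]))]
side -0.09 [188, 188, 189, 189, 190, 193, 146, 114, 109, 121, 147]
side -0.05 [180, 184, 189, 191, 191, 195, 202, 203, 203, 203, 203]
side -0.01 [174, 174, 177, 180, 183, 182, 158, 129, 133, 132, 133]
side 0.03 [151, 163, 174, 165, 178, 198, 203, 203, 181, 142, 127]
side 0.07 [188, 186, 188, 191, 159, 135, 130, 132, 133, 134, 134]
side 0.09 [186, 187, 187, 160, 133, 130, 167, 182, 200, 187, 147]
side stepped [(0.63, array([0.599, 0.007, 0.072])), (0.17, array([ 0.537, -0.05 ,  0.056]))]
side squat [(0.83, array([0.535, 0.   , 0.063])), (0.61, array([0.595, 0.006, 0.072]))]
side tower [(0.9, array([0.572, 0.154, 0.04 ])), (0.87, array([0.664, 0.014, 0.087])), (0.85, array([ 0.694, -0.35 ,  0.03 ])), (0.78, array([0.406, 0.208, 0.034]))]
side jar [(0.88, array([0.517, 0.349, 0.09 ]))]
side glue [(0.61, array([0.663, 0.277, 0.058]))]
36.375 [ 0.656 -0.084  0.095] [  3.361 -17.69    4.743] 0.016617852774311555 [-0.122  0.514 -0.101  0.953 -0.01   0.318]
```

```bash
python3 -c "
from h import *
print(close_job())"
```

```text
the job is handed in; nothing more can be done
None
```

The tower stands upright, roof up, in its empty place, released. The gate is held shut at its stop by the black post, and I handed the job in at about 36 s of the 59 s allowed.

**How it went:**
- **First try:** I lifted the tower by its roof end with a loosened grip so it could pivot. It slipped out and lay down on the board again.
- **Second try:** I pushed its foot against the fence and lifted in an arc. The foot rode over the top of the fence once, so I backed off and repeated it lower. The tower then came up to about 90°.
- **Placing and gate:** I pressed the tower lightly onto the board and let go. I then took the post and swung the gate round its hinge.

**Last checks:**
- **Tower:** the last picture viewed, taken after letting go, shows it standing alone in its place. In the final side-camera check the network found it standing at (0.664, 0.014, 0.087).
- **Other things:** the stepped and squat towers, jar and glue bottle were found where they started, within the network's error. At the end the arm hid the jig from the top camera, so the two towers were checked from the side only.
- **Gate:** the last 2 mm command moved the gripper only 0.4 mm, and the force rose to about 18 N against the spring's 6.5 N. The gripper's angle about the hinge agreed with shut to within half a degree.
- **Not confirmed:** I could not see the bar on its peg, because it was hidden in both views. That it is at the stop rests on force and position alone.

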